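# Flush the flat-edged base plate against the jig's alignment bar

## Robot

A 6-joint arm with a two-finger parallel gripper is mounted at the origin on the work surface. World frame = base frame: x ahead of the robot, y to its left, z up, the work surface at z = 0. Lengths are in m, angles in degrees, forces in N, time in s.
With the tool pointing down it reaches from about 0.325 to 0.875 m from the base axis. Payload 4.4 kg.
Tool frame: the origin (TCP) lies between the finger pads; the fingertips stand 22 mm ahead of it and the grasp point (between the pads) lies 3 mm ahead of it (ctrl.tips_ahead is the distance from the TCP to the fingertips, in m); z points along the fingers, y is the line along which they close (so a half turn about z gives the same grasp; the last joint's range is limited). The gripper opens to 85 mm and grips with 20 to 120 N. Pads are 22 mm wide; open, the fingers measure 114 mm over their backs; the gripper's body (76 mm by 85 mm) begins 54 mm behind the grasp point. The pads swing forward as they close: fully open they stand 13 mm farther back than shut.
Start: joints at [60.762, 11.837, 88.321, -0, 79.842, -8.623], TCP at [0.202, 0.538, 0.227] pointing down, gripper open.
Joint ranges: [-156.59, 156.59], [-49.26, 127.26], [12.9, 141.05], [-63.56, 243.56], [4.71, 150.69], [-161.64, 161.64]. Speed limits (degrees/s): [159.86, 159.86, 180, 180, 180, 180].

## Interface

Orientations are given as [roll, pitch, yaw] about the fixed x, y, z axes, in that order (R = Rz(yaw) Ry(pitch) Rx(roll)).
In Python, from workcell import readout, imaging, ctrl, finder gives the robot as it stands.
- The arm moves only by the tool jog_arm, never from a script. Its argument "series" is one flat list of numbers, 7 for each row, row after row: the shift along the tool's x, y, z in m, then the turn, a rotation vector about the tool's x, y, z in degrees, then the gripper command: -1 is shut, 1 is fully open, values between are in proportion. In form: [tx, ty, tz, rx, ry, rz, hand, tx, ty, tz, rx, ry, rz, hand, ...]. A call has 1 to 20 rows; each row shifts and turns the commanded pose from where the row before left it, along the tool's axes as they then stand; what a row does not reach is not made up. A row lasts 1/12 s, in which the tool goes at most 41.7 mm and 7.16 degrees, less where a joint would pass 70% of its speed; a pose out of reach is approached as far as the arm can. A call with a gripper value outside its range is refused whole. The fingers move at their own pace and stop on an object; "squeeze" is the grip in N (left out, the last holds). Time passes only in rows, so rows that do not move let the fingers close. It gives the time, the measured TCP pose, the force, the opening and the grip force at its end, in the units of the state.
- readout.sense(): the state, without advancing time (a new reading comes with each control period).
- imaging.capture(name): name is "scene" or "top" or "wrist"; returns the picture (480x640x3 uint8, blue, green, red); there is no depth.
- imaging.calibration(name): a dict with "fx", "fy", "cx", "cy" (pixels), "extrinsics" (4x4, takes a point from world to camera coordinates). Camera axes: x right, y up, looking along -z (the intrinsics and any distortion apply to the point x, -y, -z); pixel columns grow to the right and rows downward; lengths in m; the calibration is good to about 2 mm. A picture is of the moment at which its call begins: read the wrist's pose just before it. calibration takes no time and is no camera call; for the wrist camera it gives the pose at the moment of the call.
- ctrl.job_done(): hands the job in; it is judged then, once.
Trained networks look in the newest picture that a camera, given by its name, has taken for a name from the list of things; names that differ only in an ending like _2 or _b are one class to them, and where a whole thing is asked for, a point or a joint stands for the part that bears it (a point fixed in the world has none). Each returns a list of dicts, best first, with "confidence" (0 to 1); they miss things now and then, are a little off and sometimes report something else, mostly with a low value. They report only what shows in the picture. A call takes as long as a camera call. They do not tell look-alikes from the thing itself.
- finder.trace(camera, name): "pixels" (480x640 bool, what is visible of it) and "bbox" ([centre column, centre row, width, height] as shares, 0 to 1, of the picture: columns of its width, rows of its height, round what is visible of it).
- finder.landmark_of(camera, name): "at" ([column, row] as shares, 0 to 1, of the picture: columns of its width, rows of its height: a listed point, or the origin of a listed thing).
The state is a dict: "time_s": time; "joints": joint angles; "dq": joint speeds; "effort": joint torques, N m; "tool_pos": TCP position; "orientation": TCP orientation; "wrist_force": force on the tool from outside, world axes, zero at the start; "torque": the same for the moment, N m; "width": finger opening in m; "finger_force": force on a finger pad.
Only numpy, scipy, OpenCV 4.12 (cv2) and the standard library are available. Lean on these libraries where they do the work, as an engineer would, in place of code of your own. Each camera call takes 0.05 s, during which the arm holds its last target. There are 200 camera calls.

## Task

On the drilling jig, turn the round plate (its post is there for a fingertip to push) until its flat faces the dark alignment bar, then bed the flat flush against the bar squarely with a light, steady push of a few newtons, without knocking the bar out of its setting and without lifting the plate off the deck. Then swing the wooden hold-down arm all the way over the plate, leaving the plate flush. Leave everything else where it is.

Things in the scene. Friction and masses are not known exactly. Their poses are not given: they have to be found in the camera images.
- jig: wooden drilling jig, fixed to the bench: flat deck 290 mm (its x) by 250 mm (its y), 24 mm thick. Origin: centre of its underside (on the bench); x points from the robot's side towards the alignment bar, z up. A slot along its x (18 mm wide, at y = 0) guides the pin under the plate, so that the plate turns about its centre and slides only along the jig's x (centre from -15 to +31 mm)
- plate: aluminium disc 120 mm across, 12 mm thick, 0.5 to 0.7 kg, loose on the deck, its 16 mm centre pin in the slot (1 mm play). One straight flat on its rim. Origin: centre of its underside, at deck height; +x points to the flat. Wanted yaw: the jig's; it starts 0.7 to 2.0 rad counter-clockwise of that, clear of the bar. It slides easily: a push of 1.5 to 4 N at its post moves it
- flat_mid (a point): middle of the plate's flat (69 mm long, 49 mm from the plate's centre along plate +x), at the underside of the plate; axes as the plate's
- post_top (a point): centre of the top of the steel post (16 mm diameter, 22 mm high, its top 34 mm above the deck) that stands on the plate 42 mm from its centre, on the side away from the flat (plate x = -42 mm)
- bar: alignment bar: dark steel, 20 mm (x) by 170 mm (y), standing 16 mm above the deck, set across the jig. Origin: at deck height, middle of the face that looks towards the plate; axes as the jig's (x points into the bar). The face is set 62 to 72 mm from the jig's origin along the jig's x. Lightly clamped: 10 N against it knocks it out of true, 25 N makes it slip along x
- holddown_pivot (a point): pivot axis of the hold-down, at deck height, 15 mm in x and 92 mm in y from the jig's origin
- holddown (a joint): angle of the wooden hold-down arm about its upright pivot, rad: at 0 it points along the jig's -x, clear of the plate; it turns counter-clockwise seen from above; at 1.57 (its stop) it points along the jig's -y, over the plate's rim. Arm: reaches 60 mm from the pivot, 20 mm wide, 14.5 to 26.5 mm above the deck (2.5 mm over the plate). It stays where left; 2 N at its peg moves it
- holddown_peg (a point): centre of the top of the peg (16 mm diameter, 22 mm high, top 48.5 mm above the deck) that stands on the hold-down arm, 48 mm from its pivot; a fingertip can push the peg
- bush: brass ring 34 mm across, 22 mm high, lying on the jig deck near its robot-side right corner; a bystander
- offcut: pine stick 22 x 70 x 22 mm lying on the deck behind the alignment bar; a bystander
- roundel: plain round aluminium disc 100 mm across, 10 mm thick, without flat or post, on the bench to the right; a bystander
- screwdriver: screwdriver lying on the bench to the left; a bystander
- jar: amber glass jar 70 mm across, 90 mm high, on the bench at the far right; a bystander
- glue: bottle 56 mm across, 150 mm high, on the bench at the far left; a bystander
- wrench: wrench lying on the bench beyond the jig; a bystander
Things that resemble listed ones, but are neither listed nor needed, are in the scene too. Of the things shaped like the plate, the aluminium one is meant.

How it is judged:
By the outcome, as a careful person would: the job done as asked, in the order asked, and still so for the second after the job is handed in, with the robot touching nothing.
It also fails if it takes over 72 s, if anything falls off the work surface, if the arm or the gripper's body presses on something with over 40 N, if the wrist force passes 120 N, or if a joint passes its speed limit or range.

## Working session

There is one attempt and no reset: what is moved stays moved. The work goes in short steps, Python scripts to look and compute and a tool call to move; the robot and the scene stay as the last step left them, time stands still between calls to the robot, and variables do not carry over. Pictures are saved under pics/ and viewed, at most 10 in all, crops included, and the job is handed in when it is done.

Besides the shell and the picture viewer there is one more tool, called after "Call:" as name(argument=value, ...) on one line, values as JSON. jog_arm: Moves the arm, as the interface text tells. Its arguments: {"type":"object","properties":{"series":{"type":"array"},"squeeze":{"type":"number"}},"required":["series"]}

```bash
mkdir -p pics; cat > h.py <<'E'
import numpy as np,cv2
from workcell import readout,imaging,ctrl,finder
def ray(cam,uv,z):
    c=imaging.calibration(cam);T=np.array(c["extrinsics"]);R=T[:3,:3];o=-R.T@T[:3,3]
    d=R.T@np.array([(uv[0]-c["cx"])/c["fx"],-(uv[1]-c["cy"])/c["fy"],-1.]);return o+d*(z-o[2])/d[2]
def proj(cam,p):
    c=imaging.calibration(cam);T=np.array(c["extrinsics"]);q=T[:3,:3]@np.array(p)+T[:3,3]
    return np.array([c["cx"]+c["fx"]*q[0]/-q[2],c["cy"]+c["fy"]*q[1]/q[2]])
E
python3 - <<'E'
from h import *
print(readout.sense(),ctrl.tips_ahead)
for cam in("top","scene"):
    im=imaging.capture(cam);cv2.imwrite(f"pics/{cam}0.png",im);c=imaging.calibration(cam);print(cam,{k:v for k,v in c.items() if k!="extrinsics"})
    for n,z in(("jig",0),("plate",.024),("flat_mid",.024),("post_top",.058),("bar",.024),("holddown_pivot",.024),("holddown_peg",.0725),("bush",.024)):
        for r in finder.landmark_of(cam,n)[:3]:
            uv=np.array(r["at"])*[640,480];print(cam,n,round(r["confidence"],2),uv.round(1),ray(cam,uv,z).round(4))
E
```

```text
{'time_s': 0.0, 'joints': array([ 6.07630682e+01,  1.18847620e+01,  8.84042714e+01, -1.09501072e-03,
        7.98410946e+01, -8.62421532e+00]), 'dq': array([-0.06307546, -0.06348257,  0.02828884, -0.01366908,  0.09943669,
        0.09711837]), 'effort': array([-5.02591629e-04, -3.83037758e+01, -2.91593832e+01, -2.69985057e-04,
        1.06274674e-02,  6.20189169e-06]), 'tool_pos': array([0.20208071, 0.5375085 , 0.22542505]), 'orientation': array([-1.79871182e+02, -1.84478692e-02,  1.59387457e+02]), 'wrist_force': array([-0.73245268, -0.12038212, -0.17993295]), 'torque': array([-0.00364067, -0.04534289,  0.00750768]), 'finger_force': 0.0, 'width': 0.0852705257512924} 0.022
top {'fx': 442.5903327576407, 'fy': 442.5903327576407, 'cx': 319.1813947953284, 'cy': 239.13517185300375}
top plate 0.97 [421.7 251.1] [ 0.5681 -0.2861  0.024 ]
top plate 0.82 [323.4 255.3] [ 0.5485 -0.0353  0.024 ]
top plate 0.69 [221.2 230.9] [0.6019 0.2248 0.024 ]
top flat_mid 0.78 [304.  259.9] [0.5351 0.0132 0.024 ]
top flat_mid 0.71 [434.1 354.8] [ 0.3118 -0.313   0.024 ]
top flat_mid 0.57 [426.6 235.9] [ 0.60
[... 743 characters left out ...]
024 ]
scene plate 0.62 [431.2 278.7] [0.6081 0.2272 0.024 ]
scene flat_mid 0.92 [201.3 249.8] [ 0.6171 -0.2936  0.024 ]
scene flat_mid 0.82 [228.6 174.8] [ 0.3318 -0.3167  0.024 ]
scene flat_mid 0.8 [451.1 285. ] [0.6187 0.2703 0.024 ]
scene post_top 0.81 [220.2 214.2] [ 0.5266 -0.2736  0.058 ]
scene post_top 0.74 [416.4 260.4] [0.5924 0.1899 0.058 ]
scene post_top 0.66 [303.  233.4] [ 0.5548 -0.0691  0.058 ]
scene bar 0.98 [318.  265.7] [ 0.6161 -0.0227  0.024 ]
scene holddown_pivot 0.74 [358.5 250.7] [0.5517 0.0599 0.024 ]
scene holddown_peg 0.78 [355.3 217.3] [0.4932 0.0419 0.0725]
scene bush 0.66 [285.3 210.9] [ 0.4468 -0.1361  0.024 ]
scene bush 0.22 [505.  313.5] [0.6777 0.381  0.024 ]
```

```bash
python3 - <<'E'
import cv2
a=cv2.imread("pics/top0.png");cv2.imwrite("pics/top_crop.png",cv2.resize(a[170:370,190:450],None,fx=3,fy=3,interpolation=cv2.INTER_CUBIC))
b=cv2.imread("pics/scene0.png");cv2.imwrite("pics/sc_crop.png",cv2.resize(b[150:350,180:440],None,fx=3,fy=3,interpolation=cv2.INTER_CUBIC))
E
```

```text
(no output)
```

View pics/top_crop.png

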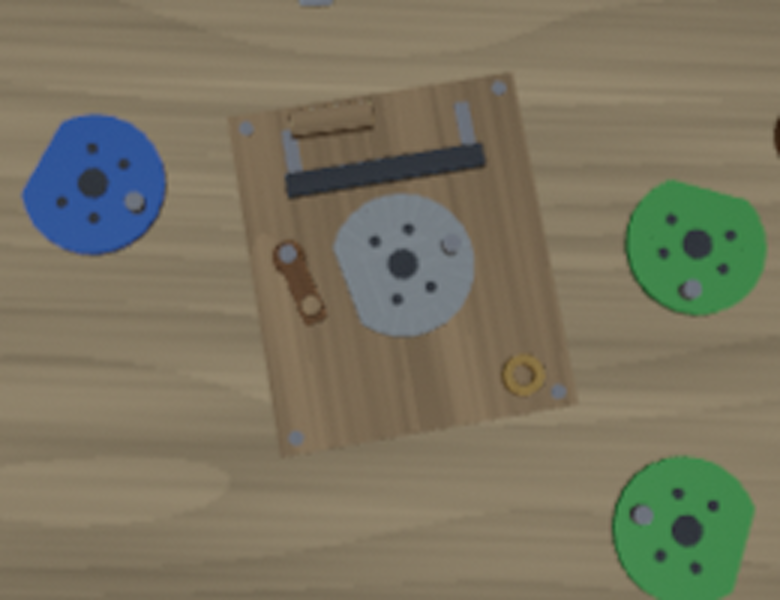

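View pics/sc_crop.png

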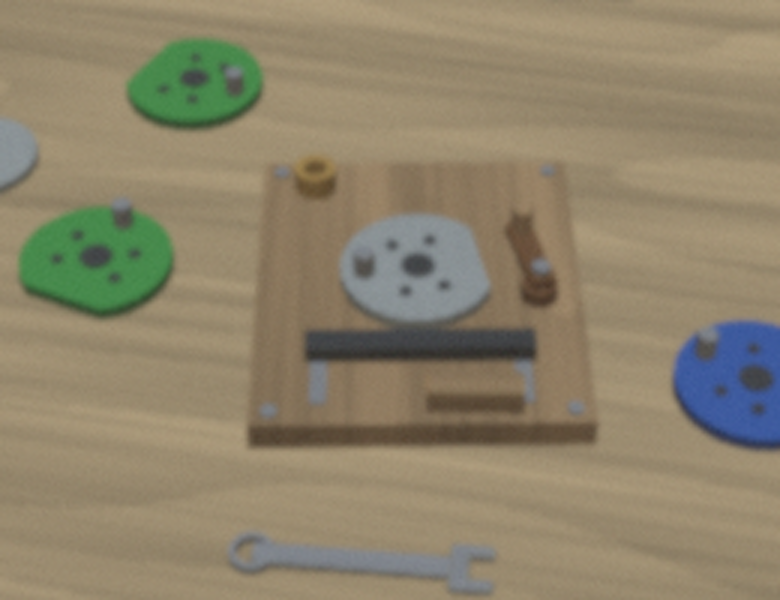

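Candidates for the plate in the top view are blue (221,231), green (422,251), green (418,346) and the aluminium disc with a flat and post on the jig (323,258). The plain roundel in the scene view has no post. The aluminium one on the jig is the plate, and the crop confirms it. Its post is at about (339,247) and its flat faces left. The hold-down pivot is at about (286,254), with its peg towards the robot at about (293,272).

I'm moving above the jig for a closer look.

Call:
jog_arm(series=[-0.026,-0.0227,-0.012,0,0,0,-1,-0.0263,-0.0227,-0.012,0,0,0,-1,-0.0263,-0.0227,-0.012,0,0,0,-1,-0.0263,-0.0227,-0.012,0,0,0,-1,-0.0263,-0.0227,-0.012,0,0,0,-1,-0.0263,-0.0227,-0.012,0,0,0,-1,-0.0263,-0.0227,-0.012,0,0,0,-1,-0.0263,-0.0227,-0.012,0,0,0,-1,-0.0263,-0.0227,-0.012,0,0,0,-1,-0.0263,-0.0227,-0.012,0,0,0,-1,-0.0263,-0.0227,0,0,0,0,-1,-0.0263,-0.0227,0,0,0,0,-1,-0.0263,-0.0227,0,0,0,0,-1,-0.0263,-0.0227,0,0,0,0,-1,-0.0263,-0.0227,0,0,0,0,-1,-0.0263,-0.0227,0,0,0,0,-1,-0.0263,-0.0227,0,0,0,0,-1,-0.0263,-0.0227,0,0,0,0,-1,0,0,0,0,0,0,-1])

```text
time_s: 2.48
tool_pos: [0.5034, -0.016, 0.346]
orientation: [-179.9, 0.1, 159.0]
wrist_force: [0.2, -0.1, -1.2]
width: 0.0003
finger_force: 0.0
```

Call:
jog_arm(series=[0,0,0,0,0,7.1,-1,0,0,0,0,0,7.1,-1,0,0,0,0,0,7.1,-1,0,0,0,0,0,7.1,-1,0,0,0,0,0,7.1,-1,0,0,0,0,0,7.1,-1,0,0,0,0,0,7.1,-1,0,0,0,0,0,0,-1,0,0,0,0,0,0,-1])

```text
time_s: 3.23
tool_pos: [0.5013, -0.0105, 0.3466]
orientation: [180.0, -0.0, 109.9]
wrist_force: [-0.5, -0.5, 0.2]
width: 0.0
finger_force: 0.0
```

```bash
cat > look.py <<'E'
from h import *
import sys
s=readout.sense();print(s["time_s"],s["tool_pos"].round(4),s["orientation"].round(2),s["wrist_force"].round(2))
im=imaging.capture("wrist");cv2.imwrite(sys.argv[1],im)
for n,z in(("plate",.024),("flat_mid",.024),("post_top",.058),("bar",.024),("holddown_pivot",.024),("holddown_peg",.0725)):
    for r in finder.landmark_of("wrist",n)[:2]:
        uv=np.array(r["at"])*[640,480];print(n,round(r["confidence"],2),uv.round(1),ray("wrist",uv,z).round(4))
E
python3 look.py pics/w1.png
```

```text
3.2333 [ 0.5013 -0.0105  0.3466] [180.    -0.   109.88] [-0.54 -0.55  0.18]
plate 0.79 [481.9  12.7] [0.605  0.2249 0.024 ]
plate 0.77 [137.8 325. ] [ 0.3374 -0.2701  0.024 ]
flat_mid 0.89 [119.8 350.3] [ 0.3224 -0.3166  0.024 ]
flat_mid 0.81 [339.3 173.1] [0.5211 0.0121 0.024 ]
post_top 0.79 [460.8  37.6] [0.586 0.185 0.058]
post_top 0.78 [140.5 315.2] [ 0.3476 -0.232   0.058 ]
bar 0.77 [399.2 223.9] [ 0.6136 -0.0218  0.024 ]
holddown_pivot 0.77 [374.9 141.5] [0.5475 0.0606 0.024 ]
holddown_pivot 0.28 [398.6 225.3] [ 0.6135 -0.0237  0.024 ]
holddown_peg 0.75 [333.5 147. ] [0.5013 0.0401 0.0725]
```

View pics/w1.png

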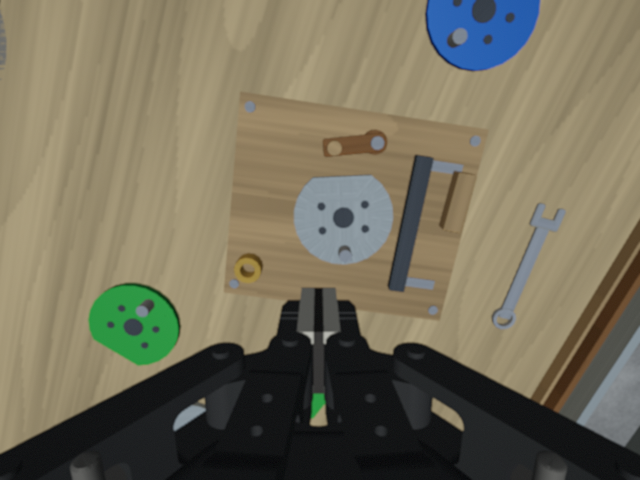

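The wrist view shows the jig deck corners at about (241,92), (487,129), (440,319) and (224,290). The plate centre is at (343,217), its post at (345,253), its flat edge on the side at about row 176, the peg at (334,148) and the pivot at (376,142).

```bash
python3 - <<'E'
from h import *
from scipy.optimize import least_squares
w=[ray("wrist",p,.024)[:2] for p in((241,92),(487,129),(440,319),(224,290))]
t=[ray("top",(190+a/3,170+b/3),.024)[:2] for a,b in((281,458),(229,116),(511,72),(578,404))]
L=np.array([(-145,125),(145,125),(145,-125),(-145,-125)])/1000
R=lambda a:np.array([[np.cos(a),-np.sin(a)],[np.sin(a),np.cos(a)]])
for P in(w,t):
    f=least_squares(lambda q:((L@R(q[2]).T+q[:2])-P).ravel(),[.55,-.03,.15]);print(f.x.round(4),np.degrees(f.x[2]),np.abs(f.fun).max())
    q=f.x if P is w else (q+f.x)/2
print(q);np.save("jig.npy",q)
J=lambda p:((p[:2]-q[:2])@R(q[2])*1000).round(1)
for n,u,z in(("plate",(343,217),.036),("post",(345,253),.058),("peg",(334,148),.0725),("pivot",(376,142),.055),("f1",(313,177),.036),("f2",(373,175),.036),("barTopEdgeA",(416,156),.04),("barB",(390,290),.04)):
    p=ray("wrist",u,z);print(n,p.round(4),"jig",J(p))
for n,u,z in(("plate",(324.1,258),.036),("post",(340.3,251),.058),("peg",(293.5,271.7),.0725)):
    p=ray("top",u,z);print("top",n,p.round(4),"jig",J(p))
E
```

```text
[ 0.5495 -0.0321  0.2015] 11.546142462208701 0.002111874237246153
[ 0.5463 -0.0354  0.2015] 11.544488807379546 0.001933572130585648
[ 0.54790691 -0.03375253  0.20150377]
plate [ 0.5427 -0.0348  0.036 ] jig [-5.3 -0. ]
post [ 0.5573 -0.0705  0.058 ] jig [  1.9 -37.8]
peg [0.5021 0.0393 0.0725] jig [-30.3  80.7]
pivot [0.5443 0.0602 0.055 ] jig [15.2 92.7]
f1 [ 0.4925 -0.0016  0.036 ] jig [-47.8  42.6]
f2 [0.558  0.0243 0.036 ] jig [21.5 54.8]
barTopEdgeA [0.5956 0.0613 0.04  ] jig [65.7 83.6]
barB [ 0.6318 -0.1026  0.04  ] jig [ 68.4 -84.3]
top plate [ 0.54   -0.0367  0.036 ] jig [-8.4 -1.3]
top post [ 0.5555 -0.0749  0.058 ] jig [ -0.8 -41.9]
top peg [0.4991 0.0374 0.0725] jig [-33.6  79.5]
```

```bash
cat > plan.py <<'E'
from h import *
q=np.load("jig.npy");Rj=lambda a:np.array([[np.cos(a),-np.sin(a)],[np.sin(a),np.cos(a)]])
def where():
    s=readout.sense();j=((s["tool_pos"][:2]-q[:2])@Rj(q[2])*1000).round(1)
    print("t",round(s["time_s"],2),"jig mm",j,"z",s["tool_pos"][2].round(4),"yaw",s["orientation"].round(1),"F jig",(s["wrist_force"][:2]@Rj(q[2])).round(2),s["wrist_force"][2].round(2),"q6",s["joints"][5].round(0))
    return s
def plan(wps):
    "wps: (jx,jy mm, tcp z, yaw rel. jig deg): total shift in tool axes at leg start, turn"
    s=where();p=s["tool_pos"];y=s["orientation"][2]
    for jx,jy,z,yr in wps:
        t=np.r_[q[:2]+Rj(q[2])@(np.array([jx,jy])/1000),z];a=np.radians(y);d=t-p
        ty=yr+np.degrees(q[2]);ty+=360*round((y-ty)/360)
        print((jx,jy,z,yr),"shift mm",(1000*np.array([d[0]*np.cos(a)+d[1]*np.sin(a),d[0]*np.sin(a)-d[1]*np.cos(a),-d[2]])).round(1),"rz",round(y-ty,1))
        p,y=t,ty
E
python3 - <<'E'
from plan import *
plan([(28,-38,.12,98),(28,-38,.067,98)])
E
```

```text
t 3.58 jig mm [-41.   31.8] z 0.3466 yaw [-180.    -0.   109.7] F jig [ 0.09 -0.27] -0.21 q6 -31.0
(28, -38, 0.12, 98) shift mm [-78.9  58.4 226.6] rz 0.2
(28, -38, 0.067, 98) shift mm [ 0.  0. 53.] rz 0.0
```

Call:
jog_arm(series=[-0.0099,0.0073,0.0283,0,0,0,-1,-0.0099,0.0073,0.0283,0,0,0,-1,-0.0099,0.0073,0.0283,0,0,0,-1,-0.0099,0.0073,0.0283,0,0,0,-1,-0.0099,0.0073,0.0283,0,0,0,-1,-0.0099,0.0073,0.0283,0,0,0,-1,-0.0099,0.0073,0.0283,0,0,0,-1,-0.0099,0.0073,0.0283,0,0,0,-1,0,0,0,0,0,0,-1,0,0,0,0,0,0,-1])

```text
time_s: 4.42
tool_pos: [0.5815, -0.0655, 0.1179]
orientation: [-179.7, -0.2, 109.7]
wrist_force: [-0.5, 1.3, 0.6]
width: -0.0001
finger_force: 0.0
```

```bash
python3 - <<'E'
from plan import *
plan([(28,-38,.067,98)])
im=imaging.capture("top");im2=imaging.capture("scene")
a=cv2.resize(im[190:310,240:400],(800,600))[:, :];b=cv2.resize(im2[180:300,240:400],(800,600))
cv2.imwrite("pics/ap.png",np.hstack([cv2.resize(a,(400,300)),cv2.resize(b,(400,300))]))
E
```

```text
t 4.42 jig mm [ 26.6 -37.8] z 0.1179 yaw [-179.7   -0.2  109.7] F jig [-0.25  1.39] 0.6 q6 -35.0
(28, -38, 0.067, 98) shift mm [-0.4  1.4 50.9] rz 0.1
```

View pics/ap.png

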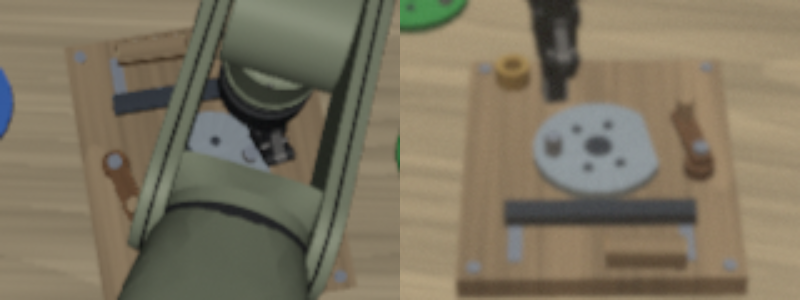

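```bash
python3 -c "
from h import *
print(proj('scene',(.5815,-.0655,.096)))"
```

```text
[301.96467395 229.0088076 ]
```

Call:
jog_arm(series=[0,0.0003,0.013,0,0,0,-1,0,0.0003,0.013,0,0,0,-1,0,0.0004,0.013,0,0,0,-1,0,0.0004,0.012,0,0,0,-1,0,0,0,0,0,0,-1,0,0,0,0,0,0,-1])

```text
time_s: 5.02
tool_pos: [0.583, -0.0648, 0.0675]
orientation: [-179.8, -0.1, 109.7]
wrist_force: [0.3, -0.9, -0.3]
width: -0.0
finger_force: 0.0
```

```bash
python3 - <<'E'
from plan import *
s=where();im2=imaging.capture("scene");print(proj("scene",s["tool_pos"]-[0,0,.022]))
b=cv2.resize(im2[180:300,240:400],(800,600),interpolation=cv2.INTER_CUBIC)
cv2.imwrite("pics/ap2.png",b)
E
```

```text
t 5.02 jig mm [ 28.2 -37.5] z 0.0675 yaw [-1.798e+02 -1.000e-01  1.097e+02] F jig [ 0.08 -0.89] -0.28 q6 -34.0
[302.37260506 246.10177504]
```

View pics/ap2.png

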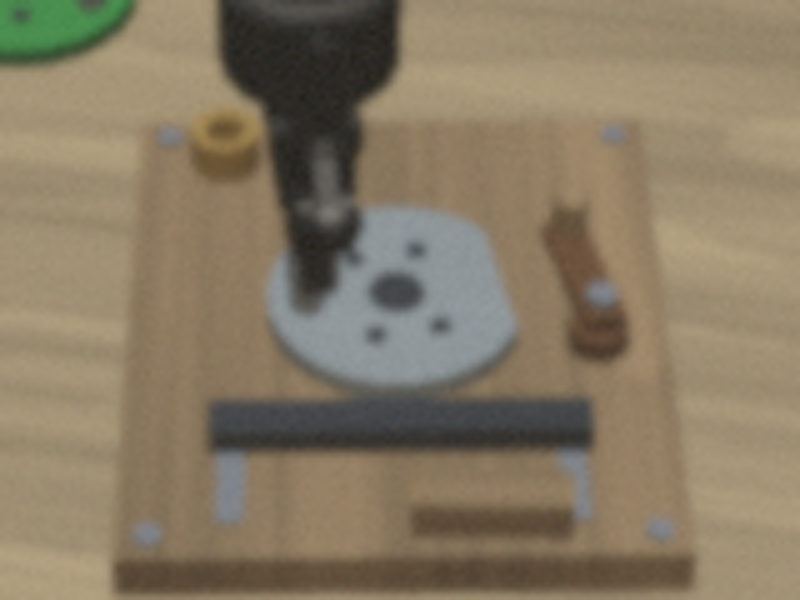

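Call:
jog_arm(series=[0,-0.0025,0,0,0,0,-1,0,-0.0025,0,0,0,0,-1,0,-0.0025,0,0,0,0,-1,0,-0.0025,0,0,0,0,-1,-0.0013,-0.0026,0,0,0,3.5,-1,-0.0013,-0.0026,0,0,0,3.5,-1,-0.0013,-0.0026,0,0,0,3.5,-1,-0.0013,-0.0026,0,0,0,3.5,-1,-0.0013,-0.0026,0,0,0,3.5,-1,-0.0013,-0.0026,0,0,0,3.5,-1])

```text
time_s: 5.9
tool_pos: [0.5611, -0.0795, 0.0696]
orientation: [180.0, 0.0, 88.5]
wrist_force: [0.2, 0.1, -0.8]
width: -0.0003
finger_force: 0.0
```

```bash
cat > pv.py <<'E'
from plan import *
J=lambda p:((p[:2]-q[:2])@Rj(q[2])*1000).round(1)
def marks(cam,only=(("plate",.024),("flat_mid",.024),("post_top",.058),("holddown_peg",.0725))):
    imaging.capture(cam)
    for n,z in only:
        for r in finder.landmark_of(cam,n)[:5]:
            j=J(ray(cam,np.array(r["at"])*[640,480],z))
            if abs(j).max()<130:print(cam,n,round(r["confidence"],2),j)
E
python3 - <<'E'
from pv import *
where()
for c in("scene","top"): marks(c)
E
```

```text
t 5.9 jig mm [  3.8 -47.4] z 0.0696 yaw [180.    0.   88.5] F jig [0.24 0.07] -0.77 q6 -15.0
scene plate 0.66 [-17.3   0.5]
scene flat_mid 0.83 [-15.3  49.2]
scene flat_mid 0.38 [127.  40.]
scene holddown_peg 0.63 [-41.  81.]
top plate 0.83 [-7.5 -2. ]
top flat_mid 0.72 [-16.3  56.8]
top post_top 0.87 [ -1.1 -45.2]
top holddown_peg 0.48 [-37.6  81.9]
```

```bash
python3 - <<'E'
from pv import *
im=imaging.capture("scene");s=readout.sense();print(proj("scene",s["tool_pos"]-[0,0,.022])-[270,170],proj("scene",s["tool_pos"])-[270,170])
a=cv2.resize(im[170:260,270:360],(400,400),interpolation=cv2.INTER_CUBIC)
im=imaging.capture("wrist");print(proj("wrist",s["tool_pos"]-[0,0,.022]))
cv2.imwrite("pics/z1.png",np.hstack([a,cv2.resize(im[140:380,200:440],(400,400))]))
E
```

```text
[28.13616106 68.22882015] [27.98376789 61.11570231]
[316.90473213 282.21166736]
```

View pics/z1.png

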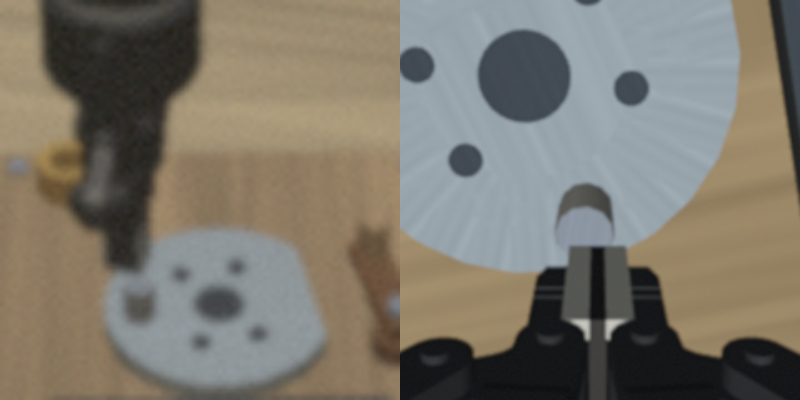

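```bash
python3 - <<'E'
from pv import *
s=where();print(s["tool_pos"])
for z in(.04,.048,.058,.07):
    print(z,"scene tip",ray("scene",(297.5,229.7),z).round(4),"wrist tip",ray("wrist",(318,288),z).round(4))
print("post wrist",J(ray("wrist",(310,277),.058)),"scene",J(ray("scene",(270+138/4.444,170+282/4.444),.058)),"plate c wrist",J(ray("wrist",(200+124/1.667,140+75/1.667),.036)))
c=np.array(imaging.calibration("wrist")["extrinsics"]);print("cam",-c[:3,:3].T@c[:3,3],"look",-c[2,:3])
E
```

```text
t 6.5 jig mm [  4.  -47.1] z 0.0691 yaw [-180.    -0.    88.7] F jig [ 0.18 -0.43] 0.11 q6 -15.0
[ 0.56127216 -0.07912728  0.0691449 ]
0.04 scene tip [ 0.5256 -0.0883  0.04  ] wrist tip [ 0.5617 -0.0852  0.04  ]
0.048 scene tip [ 0.5342 -0.0864  0.048 ] wrist tip [ 0.5618 -0.0817  0.048 ]
0.058 scene tip [ 0.5449 -0.0839  0.058 ] wrist tip [ 0.5619 -0.0774  0.058 ]
0.07 scene tip [ 0.5577 -0.081   0.07  ] wrist tip [ 0.562  -0.0721  0.07  ]
post wrist [  2.7 -39.7] scene [ -0.2 -40.4] plate c wrist [-5.4  0.3]
cam [ 0.56347839 -0.00782169  0.21719919] look [-0.00611556 -0.27994363 -0.95999696]
```

```bash
python3 - <<'E'
from plan import *
plan([(4,-47,.085,77),(26,-38,.085,98),(26,-38,.061,98)])
E
```

```text
t 6.5 jig mm [  4.  -47.1] z 0.0691 yaw [-180.    -0.    88.7] F jig [ 0.18 -0.43] 0.11 q6 -15.0
(4, -47, 0.085, 77) shift mm [  0.1  -0.  -15.9] rz 0.2
(26, -38, 0.085, 98) shift mm [13.7 19.4 -0. ] rz -21.0
(26, -38, 0.061, 98) shift mm [ 0.  0. 24.] rz 0.0
```

Call:
jog_arm(series=[0,0,-0.016,0,0,0,-1,0.007,0.01,0,0,0,0,-1,0.0067,0.0094,0,0,0,0,-1,0,0,0,0,0,-7,-1,0,0,0,0,0,-7,-1,0,0,0,0,0,-7,-1,0,0,0.012,0,0,0,-1,0,0,0.006,0,0,0,-1,0,0,0.006,0,0,0,-1,0,0,0,0,0,0,-1,0,0,0,0,0,0,-1])

```text
time_s: 7.42
tool_pos: [0.5802, -0.0656, 0.0599]
orientation: [-179.9, -0.1, 109.6]
wrist_force: [-0.2, 0.9, -0.1]
width: 0.0003
finger_force: 0.0
```

Call:
jog_arm(series=[0,-0.002,0,0,0,0,-1,0,-0.002,0,0,0,0,-1,0,-0.002,0,0,0,0,-1,0,-0.002,0,0,0,0,-1,0,-0.002,0,0,0,0,-1])

```text
time_s: 7.83
tool_pos: [0.5714, -0.0695, 0.0615]
orientation: [180.0, 0.0, 109.7]
wrist_force: [0.3, -0.3, -0.5]
width: -0.0
finger_force: 0.0
```

Call:
jog_arm(series=[0,-0.002,0,0,0,0,-1,0,-0.002,0,0,0,0,-1,0,-0.002,0,0,0,0,-1])

```text
time_s: 8.08
tool_pos: [0.5657, -0.0715, 0.0613]
orientation: [180.0, 0.0, 109.7]
wrist_force: [-0.3, 0.3, 0.2]
width: 0.0002
finger_force: 0.0
```

```bash
python3 - <<'E'
from pv import *
where()
marks("wrist")
im=imaging.capture("wrist");im2=imaging.capture("scene")
cv2.imwrite("pics/z2.png",np.hstack([cv2.resize(im2[170:260,270:360],(400,400),interpolation=cv2.INTER_CUBIC),cv2.resize(im[140:380,200:440],(400,400))]))
E
```

```text
t 8.08 jig mm [  9.9 -40.5] z 0.0613 yaw [180.    0.  109.7] F jig [-0.29  0.32] 0.21 q6 -36.0
wrist flat_mid 0.96 [-14.7  48.3]
wrist post_top 0.63 [ -0.2 -41.4]
```

View pics/z2.png

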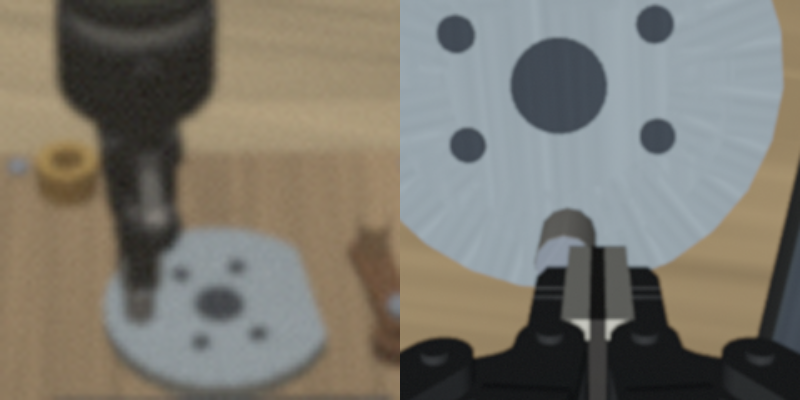

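The wrist crop shows the post's top partly hidden by the fingertip at about (595,250), and there is no contact force. The fingertip may still be above the post, so I'm checking the height from the plate's holes.

```bash
python3 - <<'E'
from pv import *
im=cv2.imread("pics/w1.png")
h=[(456,34),(655,24),(657,136),(467,145)]
P=[ray("wrist",(200+(a-400)/1.667,140+b/1.667),.036) for a,b in h]
print([round(1000*np.linalg.norm(P[i]-P[j]),1) for i,j in((0,1),(1,2),(2,3),(3,0),(0,2),(1,3))])
c=imaging.calibration("wrist");T=np.array(c["extrinsics"]);o=-T[:3,:3].T@T[:3,3];print(o)
# at start view scale: from camera at z
s=readout.sense();print(s["tool_pos"],s["joints"])
# w1 camera: same offset, tool 0.3466
D=.3466-s["tool_pos"][2];dx=np.array([.5013,-.0105])-s["tool_pos"][:2]
T2=T.copy();o2=o+np.r_[dx,D];R=T[:3,:3]
def ray2(u,z):
    d=R.T@np.array([(u[0]-c["cx"])/c["fx"],-(u[1]-c["cy"])/c["fy"],-1.]);return o2+d*(z-o2[2])/d[2]
Q=[ray2(u,.036) for u in((321,206),(365,204),(365,229),(322,231))]
print([round(1000*np.linalg.norm(Q[i]-Q[j]),1) for i,j in((0,1),(1,2),(2,3),(3,0),(0,2),(1,3))])
# disc: post top apparent diameter
print("post diam mm at z .058:",1000*np.linalg.norm(ray("wrist",(200+137/1.667,282),.058)-ray("wrist",(200+195/1.667,282),.058)))
print("tip width at TCP-.022:",1000*np.linalg.norm(ray("wrist",(200+166/1.667,288),s["tool_pos"][2]-.022)-ray("wrist",(200+230/1.667,288),s["tool_pos"][2]-.022)))
E
```

```text
[np.float64(52.3), np.float64(30.2), np.float64(52.4), np.float64(30.2), np.float64(60.2), np.float64(60.6)]
[ 0.542548   -0.00415053  0.20924081]
[ 0.56596344 -0.07130138  0.06119978] [-1.58725107e+01  2.20550164e+01  9.66516751e+01  1.40396884e-03
  6.12863453e+01 -3.55585257e+01]
[np.float64(52.7), np.float64(31.0), np.float64(52.5), np.float64(31.1), np.float64(60.8), np.float64(61.3)]
post diam mm at z .058: 14.562197775653956
tip width at TCP-.022: 18.151764531495836
```

Call:
jog_arm(series=[0,0.009,0,0,0,0,-1,0,0.009,0,0,0,0,-1,0,0,0.002,0,0,0,-1,0,0,0.001,0,0,0,-1])

```text
time_s: 8.77
tool_pos: [0.5837, -0.065, 0.0581]
orientation: [180.0, 0.0, 109.7]
wrist_force: [-0.6, -0.5, -1.1]
width: 0.0002
finger_force: 0.0
```

Call:
jog_arm(series=[0,0,0.001,0,0,0,-1,0,0,0.001,0,0,0,-1,0,0,0,0,0,0,-1])

```text
time_s: 9.02
tool_pos: [0.5823, -0.0651, 0.0557]
orientation: [-179.9, -0.0, 109.7]
wrist_force: [0.2, -0.2, -0.2]
width: 0.0003
finger_force: 0.0
```

Call:
jog_arm(series=[0,0,0.001,0,0,0,-1,0,0,0.001,0,0,0,-1,0,0,0,0,0,0,-1])

```text
time_s: 9.27
tool_pos: [0.5825, -0.0653, 0.054]
orientation: [-180.0, -0.0, 109.7]
wrist_force: [-0.0, 0.1, 0.1]
width: -0.0
finger_force: 0.0
```

Call:
jog_arm(series=[0,0,0.001,0,0,0,-1,0,0,0.001,0,0,0,-1,0,0,0,0,0,0,-1])

```text
time_s: 9.52
tool_pos: [0.5826, -0.0652, 0.052]
orientation: [-180.0, -0.0, 109.7]
wrist_force: [-0.7, 0.3, 0.0]
width: -0.0004
finger_force: 0.0
```

Call:
jog_arm(series=[0,0,0.001,0,0,0,-1,0,0,0.001,0,0,0,-1,0,0,0.001,0,0,0,-1,0,0,0,0,0,0,-1])

```text
time_s: 9.85
tool_pos: [0.5826, -0.0652, 0.0489]
orientation: [-180.0, -0.0, 109.7]
wrist_force: [0.2, -0.6, 0.3]
width: 0.0
finger_force: 0.0
```

Call:
jog_arm(series=[0,-0.002,0,0,0,0,-1,0,-0.002,0,0,0,0,-1,0,-0.002,0,0,0,0,-1,0,-0.002,0,0,0,0,-1,0,-0.002,0,0,0,0,-1,0,-0.002,0,0,0,0,-1])

```text
time_s: 10.35
tool_pos: [0.5714, -0.0694, 0.0492]
orientation: [180.0, 0.0, 109.7]
wrist_force: [0.3, -0.4, -0.0]
width: -0.0001
finger_force: 0.3
```

```bash
python3 - <<'E'
from pv import *
where()
marks("wrist");marks("top")
E
```

```text
t 10.35 jig mm [ 15.9 -39.6] z 0.0492 yaw [180.    0.  109.7] F jig [ 0.25 -0.42] -0.03 q6 -35.0
wrist plate 0.62 [-6.6  0.3]
wrist flat_mid 0.65 [-15.2  47.7]
wrist post_top 0.63 [  0.6 -40.3]
top plate 0.74 [123.8  30.1]
top plate 0.55 [-10.9  -5.5]
top flat_mid 0.81 [-8.8 46.5]
top flat_mid 0.23 [61.1  1.1]
top post_top 0.91 [ -2.8 -40. ]
top holddown_peg 0.5 [-32.1  85.3]
```

Call:
jog_arm(series=[-0.0009,-0.0026,0,0,0,3.5,-1,-0.0009,-0.0026,0,0,0,3.5,-1,-0.0009,-0.0026,0,0,0,3.5,-1,-0.0009,-0.0026,0,0,0,3.5,-1])

```text
time_s: 11.18
tool_pos: [0.5627, -0.0753, 0.0493]
orientation: [179.9, -0.0, 95.5]
wrist_force: [0.3, 0.5, -0.4]
width: 0.0
finger_force: 0.4
```

```bash
python3 - <<'E'
from pv import *
where()
marks("wrist")
E
```

```text
t 11.18 jig mm [  6.2 -43.7] z 0.0493 yaw [179.9  -0.   95.5] F jig [0.43 0.44] -0.35 q6 -22.0
wrist plate 0.64 [-10.1  -0.7]
wrist flat_mid 0.55 [-13.4  48.8]
wrist post_top 0.83 [ -9.5 -41.9]
```

Call:
jog_arm(series=[-0.0009,-0.0026,0,0,0,3.5,-1,-0.0009,-0.0026,0,0,0,3.5,-1,-0.0009,-0.0026,0,0,0,3.5,-1,-0.0009,-0.0026,0,0,0,3.5,-1,-0.0009,-0.0026,0,0,0,3.5,-1,-0.0009,-0.0026,0,0,0,3.5,-1])

```text
time_s: 11.93
tool_pos: [0.5472, -0.0802, 0.0494]
orientation: [179.9, 0.0, 74.6]
wrist_force: [0.5, -0.3, -0.4]
width: 0.0001
finger_force: 0.6
```

```bash
python3 - <<'E'
from pv import *
where()
marks("wrist")
E
```

```text
t 11.93 jig mm [-10.  -45.3] z 0.0494 yaw [179.9   0.   74.6] F jig [ 0.46 -0.45] -0.39 q6 -2.0
wrist flat_mid 0.72 [-3.6 50.2]
wrist post_top 0.72 [-25.3 -38.5]
wrist holddown_peg 0.63 [-31.3  82.3]
```

```bash
python3 - <<'E'
from plan import *
W=[]
for f in range(-112,-180,-8):
    a=np.radians(f);W.append((*(np.array([-15,0])+42*np.array([np.cos(a),np.sin(a)])-16*np.array([np.sin(a),-np.cos(a)])).round(1),.049,f+180))
plan(W)
E
```

```text
t 12.18 jig mm [-10.4 -44.9] z 0.0492 yaw [-180.    -0.    74.8] F jig [0.05 0.24] -0.02 q6 -2.0
(np.float64(-15.9), np.float64(-44.9), 0.049, 68) shift mm [-2.5 -4.9  0.2] rz -4.8
(np.float64(-22.1), np.float64(-44.4), 0.049, 60) shift mm [-1.9 -5.9 -0. ] rz 8.0
(np.float64(-28.2), np.float64(-42.9), 0.049, 52) shift mm [-1.8 -6.  -0. ] rz 8.0
(np.float64(-34.1), np.float64(-40.7), 0.049, 44) shift mm [-1.9 -6.  -0. ] rz 8.0
(np.float64(-39.6), np.float64(-37.6), 0.049, 36) shift mm [-1.8 -6.1 -0. ] rz 8.0
(np.float64(-44.6), np.float64(-33.8), 0.049, 28) shift mm [-1.8 -6.  -0. ] rz 8.0
(np.float64(-49.0), np.float64(-29.4), 0.049, 20) shift mm [-1.8 -6.  -0. ] rz 8.0
(np.float64(-52.8), np.float64(-24.4), 0.049, 12) shift mm [-1.9 -6.  -0. ] rz 8.0
(np.float64(-55.8), np.float64(-18.9), 0.049, 4) shift mm [-1.8 -6.  -0. ] rz 8.0
```

Call:
jog_arm(series=[-0.0012,-0.0025,0,0,0,-2.4,-1,-0.0012,-0.0025,0,0,0,-2.4,-1,-0.0009,-0.003,0,0,0,4,-1,-0.0009,-0.003,0,0,0,4,-1,-0.0009,-0.003,0,0,0,4,-1,-0.0009,-0.003,0,0,0,4,-1,-0.0009,-0.003,0,0,0,4,-1,-0.0009,-0.003,0,0,0,4,-1,-0.0009,-0.003,0,0,0,4,-1,-0.0009,-0.003,0,0,0,4,-1,-0.0009,-0.003,0,0,0,4,-1,-0.0009,-0.003,0,0,0,4,-1,-0.0009,-0.003,0,0,0,4,-1,-0.0009,-0.003,0,0,0,4,-1])

```text
time_s: 13.35
tool_pos: [0.5063, -0.0715, 0.0494]
orientation: [179.9, 0.0, 31.4]
wrist_force: [0.2, -1.5, 0.9]
width: 0.0
finger_force: 0.7
```

```bash
python3 - <<'E'
from pv import *
where()
marks("wrist");marks("top");marks("scene")
E
```

```text
t 13.35 jig mm [-48.3 -28.6] z 0.0494 yaw [179.9   0.   31.4] F jig [-0.12 -1.55] 0.93 q6 41.0
wrist plate 0.86 [-13.6   3.8]
wrist flat_mid 0.93 [30.9 22.5]
wrist post_top 0.77 [-52.3 -12.4]
wrist holddown_peg 0.57 [-31.8  82.6]
top plate 0.8 [-17.4   8.2]
top flat_mid 0.59 [34.6 17.1]
top post_top 0.74 [-53.  -13.7]
top holddown_peg 0.79 [-32.4  76.4]
scene plate 0.74 [-28.9   8.8]
scene plate 0.57 [26.  -1.1]
scene flat_mid 0.96 [33.7 23.9]
scene flat_mid 0.65 [66.7  1.2]
scene post_top 0.98 [-49.4 -12.9]
scene holddown_peg 0.81 [-32.6  84.1]
```

Call:
jog_arm(series=[-0.0009,-0.003,0,0,0,4,-1,-0.0009,-0.003,0,0,0,4,-1,-0.0009,-0.003,0,0,0,4,-1,-0.0009,-0.003,0,0,0,4,-1,-0.0009,-0.003,0,0,0,4,-1,0,0,0,0,0,0,-1])

```text
time_s: 14.6
tool_pos: [0.4957, -0.059, 0.0492]
orientation: [-180.0, 0.0, 11.4]
wrist_force: [1.0, -0.2, -0.3]
width: 0.0001
finger_force: 0.0
```

```bash
python3 - <<'E'
from pv import *
where()
im=None
marks("wrist");marks("scene");
cv2.imwrite("pics/w2.png",imaging.capture("wrist"))
E
```

```text
t 14.6 jig mm [-56.2 -14.2] z 0.0492 yaw [-180.     0.    11.4] F jig [ 0.89 -0.4 ] -0.31 q6 62.0
wrist plate 0.62 [-12.9   2.7]
wrist flat_mid 0.93 [36.9  2.3]
wrist flat_mid 0.42 [-47.  119.2]
wrist post_top 0.64 [-54.8   0.9]
wrist holddown_peg 0.79 [-29.   81.1]
scene plate 0.69 [-31.3   2.8]
scene flat_mid 0.83 [43.8  2.2]
scene post_top 0.83 [-51.8   5. ]
scene post_top 0.44 [97.2  1.1]
```

View pics/w2.png

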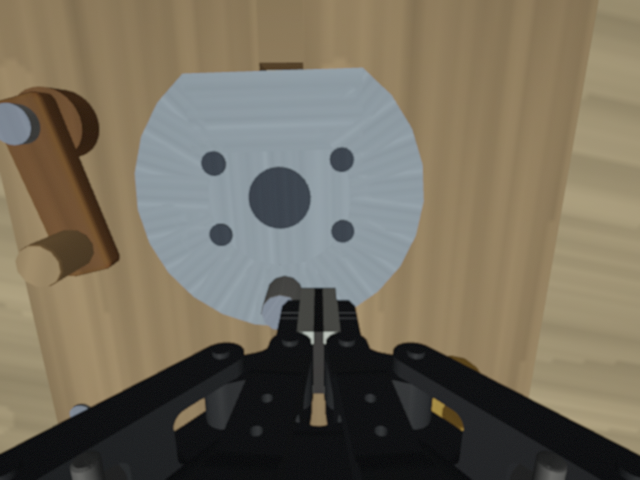

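The wrist view shows the plate's flat running from (183,74) to (363,68), within about 2° of the bar direction. The post is at about (281,295). Next I'm moving the finger around behind the post for the +x push.

Call:
jog_arm(series=[0,0.006,0,0,0,0,-1,-0.01,0,0,0,0,0,-1,-0.01,0,0,0,0,0,-1,-0.01,0,0,0,0,0,-1,0,-0.01,0,0,0,0,-1,0,-0.01,0,0,0,0,-1,0,0,0,0,0,0,-1,0,0,0,0,0,0,-1])

```text
time_s: 15.82
tool_pos: [0.4637, -0.0506, 0.0493]
orientation: [180.0, -0.0, 11.6]
wrist_force: [0.6, 0.6, 0.1]
width: -0.0002
finger_force: 0.0
```

```bash
python3 - <<'E'
from pv import *
plan([(-80,0.5,.048,0)])
marks("wrist");marks("wrist")
E
```

```text
t 15.82 jig mm [-85.9   0.4] z 0.0493 yaw [180.   -0.   11.6] F jig [0.66 0.43] 0.11 q6 62.0
(-80, 0.5, 0.048, 0) shift mm [ 5.9 -0.1  1.3] rz 0.0
wrist plate 0.61 [-11.3   1.5]
wrist post_top 0.74 [-55.5   0.5]
wrist holddown_peg 0.86 [-29.7  80.8]
wrist holddown_peg 0.3 [-12.5   1.1]
wrist plate 0.94 [-14.1   2.5]
wrist post_top 0.65 [-55.9   2.2]
wrist holddown_peg 0.96 [-30.2  82.4]
```

Call:
jog_arm(series=[0.002,0,0.001,0,0,0,-1,0.002,0,0,0,0,0,-1,0.002,0,0,0,0,0,-1,0.002,0,0,0,0,0,-1,0.002,0,0,0,0,0,-1,0.002,0,0,0,0,0,-1,0.002,0,0,0,0,0,-1,0.002,0,0,0,0,0,-1,0.002,0,0,0,0,0,-1,0.002,0,0,0,0,0,-1,0.002,0,0,0,0,0,-1,0.002,0,0,0,0,0,-1,0.002,0,0,0,0,0,-1,0.002,0,0,0,0,0,-1,0.002,0,0,0,0,0,-1,0.002,0,0,0,0,0,-1,0,0,0,0,0,0,-1])

```text
time_s: 17.73
tool_pos: [0.4958, -0.045, 0.0483]
orientation: [180.0, -0.0, 11.5]
wrist_force: [-0.6, 0.2, -0.5]
width: -0.0001
finger_force: 0.3
```

```bash
python3 - <<'E'
from pv import *
where();marks("wrist",(("plate",.024),("flat_mid",.024),("post_top",.058),("bar",.024)));marks("scene",(("plate",.024),("flat_mid",.024),("post_top",.058),("bar",.024)));where()
cv2.imwrite("pics/w3.png",imaging.capture("wrist"))
E
```

```text
t 17.73 jig mm [-53.3  -0.6] z 0.0483 yaw [180.   -0.   11.5] F jig [-0.55  0.31] -0.54 q6 63.0
wrist plate 0.98 [9.2 2.3]
wrist plate 0.23 [-46.5   1.5]
wrist flat_mid 0.8 [56.7  4. ]
wrist post_top 0.64 [-34.9   1.4]
scene plate 0.69 [-0.3  5.5]
scene flat_mid 0.58 [48.9  6.5]
scene post_top 0.92 [-37.1   9. ]
scene post_top 0.58 [79.9 -0.1]
scene bar 0.75 [65.4  0.1]
t 18.23 jig mm [-53.8  -0.6] z 0.0483 yaw [180.   -0.   11.5] F jig [-0.51 -0.6 ] -0.65 q6 63.0
```

View pics/w3.png

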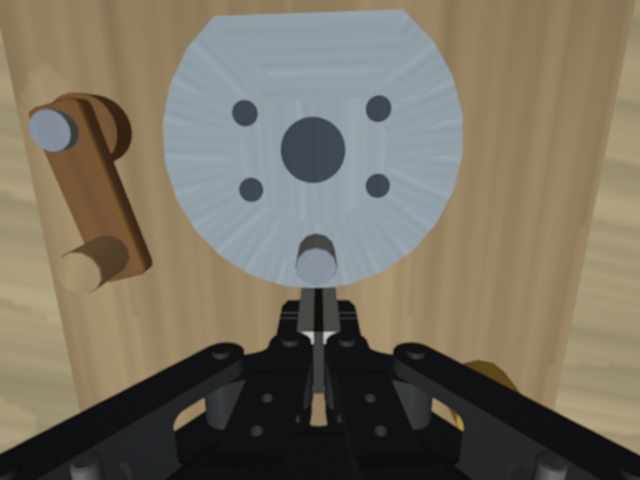

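The wrist view shows the plate sliding squarely. Its flat runs from (217,17) to (403,10) and the fingertip is behind the post at (317,285). I'm now closing on the bar in small steps.

Call:
jog_arm(series=[0.001,0,0,0,0,0,-1,0.001,0,0,0,0,0,-1,0.001,0,0,0,0,0,-1,0.001,0,0,0,0,0,-1,0.001,0,0,0,0,0,-1,0.001,0,0,0,0,0,-1])

```text
time_s: 18.78
tool_pos: [0.5009, -0.0438, 0.0481]
orientation: [-180.0, 0.0, 11.5]
wrist_force: [-2.4, 0.4, 0.0]
width: 0.0001
finger_force: 0.8
```

Call:
jog_arm(series=[0.0005,0,0,0,0,0,-1,0.0005,0,0,0,0,0,-1,0,0,0,0,0,0,-1])

```text
time_s: 19.03
tool_pos: [0.502, -0.0436, 0.0481]
orientation: [-180.0, 0.0, 11.5]
wrist_force: [-2.0, -0.5, -0.6]
width: 0.0001
finger_force: 0.6
```

Call:
jog_arm(series=[0.0005,0,0,0,0,0,-1,0.0005,0,0,0,0,0,-1,0,0,0,0,0,0,-1])

```text
time_s: 19.28
tool_pos: [0.503, -0.0434, 0.0481]
orientation: [-180.0, -0.0, 11.5]
wrist_force: [-1.2, -0.0, -0.5]
width: -0.0001
finger_force: 0.6
```

Call:
jog_arm(series=[0.0005,0,0,0,0,0,-1,0.0005,0,0,0,0,0,-1,0,0,0,0,0,0,-1])

```text
time_s: 19.53
tool_pos: [0.5037, -0.0433, 0.0481]
orientation: [-180.0, 0.0, 11.5]
wrist_force: [-2.6, -0.6, 0.7]
width: 0.0002
finger_force: 1.1
```

Call:
jog_arm(series=[0.0005,0,0,0,0,0,-1,0,0,0,0,0,0,-1])

```text
time_s: 19.7
tool_pos: [0.5038, -0.0431, 0.048]
orientation: [-180.0, 0.1, 11.5]
wrist_force: [-3.1, -1.3, 2.1]
width: -0.0001
finger_force: 1.8
```

Call:
jog_arm(series=[0.0005,0,0,0,0,0,-1,0,0,0,0,0,0,-1])

```text
time_s: 19.87
tool_pos: [0.5039, -0.0431, 0.048]
orientation: [-180.0, 0.1, 11.5]
wrist_force: [-4.9, -1.9, 1.8]
width: 0.0
finger_force: 2.6
```

```bash
python3 - <<'E'
from pv import *
where();marks("scene",(("flat_mid",.024),("bar",.024)));where()
E
```

```text
t 19.87 jig mm [-44.9  -0.3] z 0.048 yaw [-1.80e+02  1.00e-01  1.15e+01] F jig [-5.16 -0.93] 1.79 q6 64.0
scene flat_mid 0.79 [66.8  3. ]
scene bar 0.94 [67.7 11.1]
t 20.02 jig mm [-44.9  -0.3] z 0.048 yaw [-1.80e+02  1.00e-01  1.15e+01] F jig [-5.16  0.42] 1.37 q6 64.0
```

Call:
jog_arm(series=[0.0004,0,0,0,0,0,-1,0,0,0,0,0,0,-1,0,0,0,0,0,0,-1,0,0,0,0,0,0,-1])

```text
time_s: 20.35
tool_pos: [0.504, -0.043, 0.0479]
orientation: [-180.0, 0.2, 11.5]
wrist_force: [-4.5, -1.8, 2.6]
width: -0.0002
finger_force: 3.0
```

```bash
python3 - <<'E'
from pv import *
where()
E
```

```text
t 20.35 jig mm [-44.9  -0.3] z 0.0479 yaw [-180.     0.2   11.5] F jig [-4.79 -0.89] 2.6 q6 64.0
```

Call:
jog_arm(series=[-0.003,0,0,0,0,0,-1,-0.008,0,0,0,0,0,-1,-0.008,0,0,0,0,0,-1,0,0,-0.03,0,0,0,-1,0,0,-0.03,0,0,0,-1,0.01,0,-0.03,0,0,0,-1,0.03,0,-0.02,0,0,0,-1,0,0,0,0,0,0,-1,0,0,0,0,0,0,-1])

```text
time_s: 21.1
tool_pos: [0.5283, -0.0391, 0.1605]
orientation: [179.9, -0.3, 11.5]
wrist_force: [-0.0, -0.8, -0.5]
width: -0.0001
finger_force: 0.0
```

```bash
python3 - <<'E'
from pv import *
where();marks("wrist",(("plate",.024),("flat_mid",.024),("post_top",.058),("bar",.024),("holddown_pivot",.024),("holddown_peg",.0725)))
im=imaging.capture("wrist");cv2.imwrite("pics/w4.png",im)
E
```

```text
t 21.1 jig mm [-20.3  -1.3] z 0.1605 yaw [179.9  -0.3  11.5] F jig [-0.19 -0.79] -0.47 q6 65.0
wrist plate 0.65 [12.8  5.3]
wrist flat_mid 0.62 [61.3  6.1]
wrist flat_mid 0.24 [119.4  41.1]
wrist post_top 0.8 [-29.1   3.2]
wrist post_top 0.55 [16.8 82.8]
wrist bar 0.93 [59.5  4.5]
wrist holddown_pivot 0.75 [10.  95.1]
wrist holddown_peg 0.55 [-32.9  83.1]
```

View pics/w4.png

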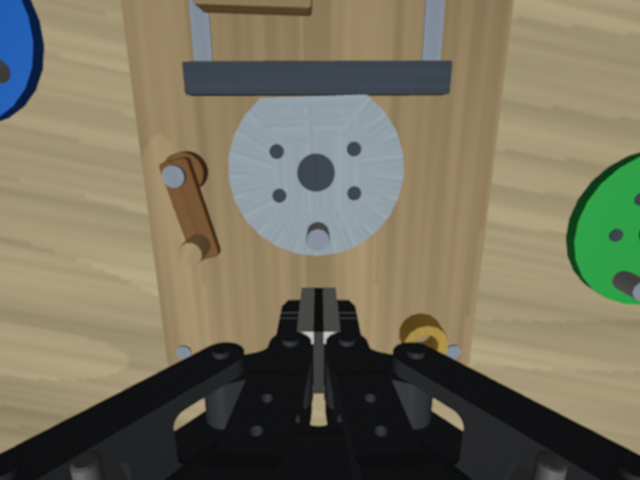

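The wrist view shows the plate at the bar, with the flat from about (258,97) to (370,95) against the bar edge at row 95. The hole rows look slightly tilted, so I'm measuring the squareness numerically.

```bash
cat > sq.py <<'E'
from pv import *
def run(im):
    g=cv2.cvtColor(cv2.GaussianBlur(im,(3,3),0),cv2.COLOR_BGR2GRAY).astype(float)
    cs=[]
    c0=proj("wrist",np.r_[q[:2]+Rj(q[2])@[.018,0],.036])
    m=(g<105).astype(np.uint8);n,l,st,ce=cv2.connectedComponentsWithStats(m)
    for i in range(1,n):
        if 60<st[i,4]<2500 and np.hypot(*(ce[i]-c0))<75 and .8<st[i,2]/st[i,3]<1.25: cs.append((st[i,4],*ce[i]))
    cs=sorted(cs)
    W=[(J(ray("wrist",c[1:],.036)),c[0]) for c in cs];print(W)
    H=sorted([ray("wrist",c[1:],.036) for c in cs if c[0]<400],key=lambda p:J(p)[0])
    if len(H)==4:
        for a,b in((0,1),(2,3)):
            A,B=sorted((H[a],H[b]),key=lambda p:-J(p)[1]);d=(A-B)[:2]
            print("plate yaw from row",np.degrees(np.arctan2(-d[0],d[1])))
    # bar near edge (transition bar->deck) outside plate and top far edge
    for rng in((-80,-45),(45,80)):pass
    pts=[]
    for y in list(range(-80,-44,3))+list(range(45,81,3)):
        u,v0=proj("wrist",np.r_[q[:2]+Rj(q[2])@[.067,y/1000],.024]);u=int(round(u));v=int(v0)
        col=g[v-15:v+15,u];k=np.argmax(np.diff(col));pts.append((u,v-15+k+.5))
    vx,vy,x,y=cv2.fitLine(np.float32(pts),cv2.DIST_HUBER,0,.01,.01).ravel()
    A,B=[ray("wrist",(u,y+(u-x)*vy/vx),.024) for u in(x-60,x+60)];d=(A-B)[:2]
    print("bar yaw",np.degrees(np.arctan2(-d[0],d[1])),"face jig x",J(A)[0],J(B)[0],"jig yaw",np.degrees(q[2]))
run(imaging.capture("wrist"))
E
python3 sq.py
```

```text
[(array([  2.2, -24.9]), np.int32(129)), (array([ 0.6, 27.2]), np.int32(133)), (array([30.8, 28.2]), np.int32(145)), (array([ 32.3, -24. ]), np.int32(145)), (array([16.6,  1.7]), np.int32(1070))]
plate yaw from row 13.332605168076169
plate yaw from row 13.21703252104655
bar yaw 11.727345828763996 face jig x 66.8 67.0 jig yaw 11.545315634794123
```

The plate is still 1.5° counter-clockwise of the bar, so only one corner is touching. I'll nudge the post +y by about 1 mm, check, then bed it again.

Call:
jog_arm(series=[-0.002,0.015,0,0,0,0,-1,-0.0027,0.014,0,0,0,0,-1,0,0,0.028,0,0,0,-1,0,0,0.028,0,0,0,-1,0,0,0.028,0,0,0,-1,0,0,0.018,0,0,0,-1,0,0,0.01,0,0,0,-1,0,0,0,0,0,0,-1,0,-0.006,0,0,0,0,-1,0,-0.006,0,0,0,0,-1,0,0,0,0,0,0,-1])

```text
time_s: 22.47
tool_pos: [0.5257, -0.0555, 0.0477]
orientation: [180.0, -0.1, 11.5]
wrist_force: [0.3, 0.1, 0.1]
width: -0.0002
finger_force: 0.0
```

```bash
cat > hy.py <<'E'
from pv import *
def hy():
    im=imaging.capture("wrist");g=cv2.cvtColor(cv2.GaussianBlur(im,(3,3),0),cv2.COLOR_BGR2GRAY)
    n,l,st,ce=cv2.connectedComponentsWithStats((g<105).astype(np.uint8))
    P=[(ray("wrist",ce[i],.036),st[i,4]) for i in range(1,n) if 60<st[i,4]<6000 and .8<st[i,2]/st[i,3]<1.25]
    P=[(p,a) for p,a in P if np.hypot(*(J(p)-[17,1.5]))<40]
    c=max(P,key=lambda t:t[1])[0];print("centre",J(c))
    H=sorted([p for p,a in P if 25<1000*np.hypot(*(p-c)[:2])<36],key=lambda p:J(p)[0])
    print([J(p) for p in H])
    if len(H)==4:
        for a,b in((0,1),(2,3)):
            A,B=sorted((H[a],H[b]),key=lambda p:-J(p)[1]);d=(A-B)[:2];print("plate yaw",np.degrees(np.arctan2(-d[0],d[1])).round(2))
where();hy()
E
python3 hy.py
```

```text
t 22.47 jig mm [-26.1 -16.8] z 0.0477 yaw [ 1.80e+02 -1.00e-01  1.15e+01] F jig [0.29 0.05] 0.1 q6 63.0
centre [16.3  1.4]
[array([ 0.2, 27.1]), array([  1.8, -25.2]), array([30.5, 28. ]), array([ 32. , -24.3])]
plate yaw 13.23
plate yaw 13.25
```

Call:
jog_arm(series=[0,-0.001,0,0,0,0,-1,0,-0.001,0,0,0,0,-1,0,-0.001,0,0,0,0,-1,0,-0.0007,0,0,0,0,-1,0,0,0,0,0,0,-1])

```text
time_s: 22.93
tool_pos: [0.5246, -0.053, 0.0468]
orientation: [180.0, -0.1, 11.5]
wrist_force: [-1.1, -0.4, 2.8]
width: -0.0001
finger_force: 1.7
```

```bash
python3 hy.py
```

```text
t 22.93 jig mm [-26.7 -14.2] z 0.0468 yaw [ 1.80e+02 -1.00e-01  1.15e+01] F jig [-1.19 -0.17] 2.82 q6 63.0
centre [16.3  1.8]
[array([ 0.3, 27.5]), array([  1.7, -24.8]), array([30.5, 28.4]), array([ 31.9, -24. ])]
plate yaw 13.09
plate yaw 13.17
```

Call:
jog_arm(series=[0,-0.0005,0,0,0,0,-1,0,-0.0005,0,0,0,0,-1,0,0,0,0,0,0,-1])

```text
time_s: 23.23
tool_pos: [0.5244, -0.0524, 0.0468]
orientation: [179.9, -0.1, 11.5]
wrist_force: [-0.5, -2.9, 5.7]
width: 0.0
finger_force: 2.9
```

```bash
python3 hy.py
```

```text
t 23.23 jig mm [-26.8 -13.5] z 0.0468 yaw [ 1.799e+02 -1.000e-01  1.150e+01] F jig [-1.06 -2.74] 5.72 q6 63.0
centre [16.3  1.9]
[array([ 0.5, 27.7]), array([  1.4, -24.6]), array([30.8, 28.3]), array([ 31.6, -24.1])]
plate yaw 12.54
plate yaw 12.48
```

Call:
jog_arm(series=[0,0,-0.002,0,0,0,-1,0,0,-0.002,0,0,0,-1,0,-0.0004,0,0,0,0,-1,0,0,0,0,0,0,-1])

```text
time_s: 23.62
tool_pos: [0.5232, -0.0512, 0.0498]
orientation: [-180.0, 0.1, 11.5]
wrist_force: [0.6, -1.2, 1.0]
width: -0.0
finger_force: 0.6
```

```bash
python3 hy.py
```

```text
t 23.62 jig mm [-27.7 -12.2] z 0.0498 yaw [-1.80e+02  1.00e-01  1.15e+01] F jig [ 0.36 -1.35] 1.0 q6 63.0
centre [16.1  1.8]
[array([  0.4, -24.2]), array([ 1.2, 28.2]), array([ 30.7, -24.6]), array([31.5, 27.7])]
plate yaw 10.69
plate yaw 10.66
```

Call:
jog_arm(series=[0,0.008,-0.001,0,0,0,-1,-0.01,0,-0.001,0,0,0,-1,-0.01,0,0,0,0,0,-1,-0.01,0,0,0,0,0,-1,0,-0.011,0,0,0,0,-1,0,-0.011,0,0,0,0,-1,0,0,0,0,0,0,-1,0.002,0,0,0,0,0,-1,0.002,0,0,0,0,0,-1,0.002,0,0,0,0,0,-1,0.002,0,0,0,0,0,-1,0.001,0,0,0,0,0,-1,0,0,0,0,0,0,-1])

```text
time_s: 24.75
tool_pos: [0.5008, -0.042, 0.0522]
orientation: [180.0, -0.0, 11.5]
wrist_force: [0.0, 0.1, -0.4]
width: -0.0001
finger_force: 0.0
```

```bash
python3 hy.py
```

```text
t 24.75 jig mm [-47.8   1.4] z 0.0522 yaw [180.   -0.   11.5] F jig [0.03 0.09] -0.35 q6 64.0
centre [16.   1.8]
[array([  0.3, -24.2]), array([ 1.1, 28.1]), array([ 30.5, -24.6]), array([31.3, 27.7])]
plate yaw 10.69
plate yaw 10.69
```

Call:
jog_arm(series=[0.001,0,0,0,0,0,-1,0.001,0,0,0,0,0,-1,0.0005,0,0,0,0,0,-1,0.0005,0,0,0,0,0,-1,0,0,0,0,0,0,-1])

```text
time_s: 25.22
tool_pos: [0.5033, -0.0413, 0.0522]
orientation: [180.0, -0.0, 11.5]
wrist_force: [-0.4, -0.7, 0.2]
width: -0.0001
finger_force: 0.0
```

Call:
jog_arm(series=[0.0005,0,0,0,0,0,-1,0,0,0,0,0,0,-1])

```text
time_s: 25.38
tool_pos: [0.5038, -0.0412, 0.0522]
orientation: [180.0, -0.0, 11.5]
wrist_force: [-0.4, 0.4, -0.8]
width: 0.0001
finger_force: 0.0
```

Call:
jog_arm(series=[0.0005,0,0,0,0,0,-1,0,0,0,0,0,0,-1])

```text
time_s: 25.55
tool_pos: [0.5043, -0.0411, 0.0522]
orientation: [180.0, -0.0, 11.5]
wrist_force: [-0.3, 1.0, -0.7]
width: -0.0003
finger_force: 0.0
```

```bash
python3 hy.py
```

```text
t 25.55 jig mm [-44.2   1.6] z 0.0522 yaw [180.   -0.   11.5] F jig [-0.14  1.07] -0.73 q6 64.0
centre [16.2  1.7]
[array([  0.5, -24.3]), array([ 1.3, 28.1]), array([ 30.7, -24.7]), array([31.5, 27.6])]
plate yaw 10.71
plate yaw 10.67
```

Call:
jog_arm(series=[0.0005,0,0,0,0,0,-1,0,0,0,0,0,0,-1])

```text
time_s: 25.77
tool_pos: [0.5048, -0.0409, 0.0522]
orientation: [180.0, -0.0, 11.5]
wrist_force: [0.1, -0.7, 0.3]
width: 0.0001
finger_force: 0.0
```

Call:
jog_arm(series=[0.0005,0,0,0,0,0,-1,0,0,0,0,0,0,-1])

```text
time_s: 25.93
tool_pos: [0.5051, -0.0409, 0.0521]
orientation: [-180.0, 0.0, 11.5]
wrist_force: [0.2, -0.2, -0.3]
width: -0.0001
finger_force: 0.2
```

Call:
jog_arm(series=[0.0005,0,0,0,0,0,-1,0,0,0,0,0,0,-1])

```text
time_s: 26.1
tool_pos: [0.5053, -0.0407, 0.0521]
orientation: [-180.0, 0.1, 11.5]
wrist_force: [-0.9, -1.3, 0.1]
width: -0.0004
finger_force: 0.7
```

```bash
python3 hy.py
```

```text
t 26.1 jig mm [-43.2   1.7] z 0.0521 yaw [-1.80e+02  1.00e-01  1.15e+01] F jig [-1.19 -1.12] 0.08 q6 64.0
centre [16.2  1.7]
[array([  0.5, -24.2]), array([ 1.3, 28.1]), array([ 30.7, -24.7]), array([31.5, 27.6])]
plate yaw 10.67
plate yaw 10.68
```

Call:
jog_arm(series=[0.0005,0,0,0,0,0,-1,0,0,0,0,0,0,-1])

```text
time_s: 26.32
tool_pos: [0.5058, -0.0406, 0.052]
orientation: [-180.0, 0.0, 11.5]
wrist_force: [-1.8, -1.9, 0.4]
width: 0.0004
finger_force: 0.9
```

Call:
jog_arm(series=[0.0005,0,0,0,0,0,-1,0,0,0,0,0,0,-1])

```text
time_s: 26.48
tool_pos: [0.5061, -0.0406, 0.052]
orientation: [-180.0, 0.1, 11.5]
wrist_force: [-2.6, -0.6, 0.3]
width: -0.0002
finger_force: 1.5
```

```bash
python3 hy.py
```

```text
t 26.48 jig mm [-42.3   1.7] z 0.052 yaw [-1.80e+02  1.00e-01  1.15e+01] F jig [-2.62 -0.05] 0.27 q6 64.0
centre [16.7  1.6]
[array([  1. , -24.3]), array([ 1.9, 28.1]), array([ 31.2, -24.8]), array([32.1, 27.6])]
plate yaw 10.6
plate yaw 10.56
```

Call:
jog_arm(series=[0.0005,0,0,0,0,0,-1,0,0,0,0,0,0,-1])

```text
time_s: 26.7
tool_pos: [0.5064, -0.0405, 0.052]
orientation: [-180.0, 0.1, 11.5]
wrist_force: [-5.3, -1.0, 2.8]
width: 0.0
finger_force: 2.5
```

Call:
jog_arm(series=[0.0005,0,0,0,0,0,-1,0,0,0,0,0,0,-1])

```text
time_s: 26.87
tool_pos: [0.5065, -0.0404, 0.0519]
orientation: [-180.0, 0.2, 11.5]
wrist_force: [-6.2, -1.0, 2.9]
width: 0.0002
finger_force: 3.1
```

```bash
python3 hy.py
```

```text
t 26.87 jig mm [-41.9   1.7] z 0.0519 yaw [-180.     0.2   11.5] F jig [-6.26  0.23] 2.87 q6 64.0
centre [16.8  1.6]
[array([  1.1, -24.3]), array([ 1.9, 28. ]), array([ 31.3, -24.8]), array([32.1, 27.6])]
plate yaw 10.64
plate yaw 10.6
```

The yaw is locked by friction at the fingertip. I'll keep the light push on and drag the finger sideways in -y.

Call:
jog_arm(series=[0,0.0005,0,0,0,0,-1,0,0.0005,0,0,0,0,-1,0,0.0005,0,0,0,0,-1,0,0,0,0,0,0,-1])

```text
time_s: 27.25
tool_pos: [0.5073, -0.0418, 0.052]
orientation: [-180.0, 0.1, 11.5]
wrist_force: [-4.8, -0.7, 2.3]
width: -0.0003
finger_force: 2.7
```

```bash
python3 hy.py
```

```text
t 27.25 jig mm [-41.4   0.2] z 0.052 yaw [-1.80e+02  1.00e-01  1.15e+01] F jig [-4.88  0.33] 2.26 q6 64.0
centre [17.2  0.9]
[array([  1.8, -25.2]), array([ 2. , 27.1]), array([ 32.1, -25.3]), array([32.2, 27.1])]
plate yaw 11.39
plate yaw 11.44
```

Call:
jog_arm(series=[0.0002,0.0005,0,0,0,0,-1,0.0002,0.0005,0,0,0,0,-1,0,0,0,0,0,0,-1])

```text
time_s: 27.55
tool_pos: [0.5074, -0.0423, 0.0519]
orientation: [-179.9, 0.1, 11.5]
wrist_force: [-5.5, 0.5, 3.4]
width: 0.0002
finger_force: 3.2
```

```bash
python3 hy.py
```

```text
t 27.55 jig mm [-41.4  -0.3] z 0.0519 yaw [-1.799e+02  1.000e-01  1.150e+01] F jig [-5.33  1.61] 3.36 q6 64.0
centre [17.3  0.8]
[array([ 1.9, 26.9]), array([  2. , -25.4]), array([32.2, 26.9]), array([ 32.2, -25.4])]
plate yaw 11.68
plate yaw 11.62
```

Call:
jog_arm(series=[0,0.0005,0,0,0,0,-1,0,0.0003,0,0,0,0,-1,0,0,0,0,0,0,-1])

```text
time_s: 27.85
tool_pos: [0.5076, -0.0427, 0.0519]
orientation: [-179.9, 0.1, 11.5]
wrist_force: [-5.9, 1.2, 4.4]
width: 0.0001
finger_force: 3.3
```

```bash
python3 hy.py
```

```text
t 27.85 jig mm [-41.3  -0.7] z 0.0519 yaw [-1.799e+02  1.000e-01  1.150e+01] F jig [-5.52  2.37] 4.37 q6 64.0
centre [17.3  0.8]
[array([ 1.9, 26.9]), array([  2. , -25.5]), array([32.1, 26.9]), array([ 32.3, -25.4])]
plate yaw 11.66
plate yaw 11.66
```

Call:
jog_arm(series=[0,-0.0006,0,0,0,0,-1,0,0,0,0,0,0,-1,-0.001,0,0,0,0,0,-1,-0.002,0,0,0,0,0,-1,-0.008,0,0,0,0,0,-1,-0.01,0,0,0,0,0,-1,0,0,-0.03,0,0,0,-1,0,0,-0.03,0,0,0,-1,0.01,0,-0.03,0,0,0,-1,0.03,0,-0.02,0,0,0,-1,0,0,0,0,0,0,-1,0,0,0,0,0,0,-1])

```text
time_s: 28.9
tool_pos: [0.5294, -0.0396, 0.1644]
orientation: [179.9, -0.3, 11.5]
wrist_force: [-0.4, 0.6, -0.3]
width: 0.0001
finger_force: 0.0
```

```bash
python3 hy.py; python3 sq.py; python3 - <<'E'
from pv import *
marks("wrist",(("holddown_peg",.0725),("holddown_pivot",.024)));marks("scene",(("holddown_peg",.0725),))
E
```

```text
t 28.9 jig mm [-19.4  -2. ] z 0.1644 yaw [179.9  -0.3  11.5] F jig [-0.27  0.68] -0.25 q6 65.0
centre [14.7  1.8]
[array([-0.3, 27.7]), array([ -0.3, -24.2]), array([29.5, 27.7]), array([ 29.6, -24.1])]
plate yaw 11.64
plate yaw 11.68
[(array([ 0.7, 27.4]), np.int32(125)), (array([  0.7, -24.6]), np.int32(129)), (array([ 30.7, -24.5]), np.int32(137)), (array([30.7, 27.5]), np.int32(139)), (array([15.9,  1.4]), np.int32(1022))]
plate yaw from row 11.502813217450408
plate yaw from row 11.519035485991022
bar yaw 11.451490834594244 face jig x 64.8 64.7 jig yaw 11.545315634794123
wrist holddown_peg 0.69 [-29.4  83.7]
wrist holddown_pivot 0.65 [14.7 94.2]
scene holddown_peg 0.54 [-35.   80.6]
```

The plate is flush: in the same image the plate yaw is 11.51°, the bar yaw 11.45°, and the bar face has not rotated. Next is the hold-down.

```bash
python3 - <<'E'
from plan import *
def F(t,k,P=np.array([15,93.6])):
    a=np.radians(180+t);return P+48*np.array([np.cos(a),np.sin(a)])-k*np.array([-np.sin(a),np.cos(a)])
W=[(*F(13.3,22).round(1),.12,13.3),(*F(13.3,22).round(1),.062,13.3),(*F(13.3,15).round(1),.062,13.3)]
for t in range(20,92,10):W.append((*F(t,15).round(1),.062,t))
plan(W)
E
```

```text
t 29.25 jig mm [-22.6  -0.8] z 0.1609 yaw [-1.799e+02  1.000e-01  1.150e+01] F jig [0.81 0.27] 0.2 q6 65.0
(np.float64(-36.8), np.float64(104.0), 0.12, 13.3) shift mm [ -14.3 -104.8   40.9] rz -13.4
(np.float64(-36.8), np.float64(104.0), 0.062, 13.3) shift mm [ 0.  0. 58.] rz 0.0
(np.float64(-35.2), np.float64(97.2), 0.062, 13.3) shift mm [-0.  7. -0.] rz 0.0
(np.float64(-35.2), np.float64(91.3), 0.062, 20) shift mm [-1.4  5.7 -0. ] rz -6.7
(np.float64(-34.1), np.float64(82.6), 0.062, 30) shift mm [-1.9  8.6 -0. ] rz -10.0
(np.float64(-31.4), np.float64(74.2), 0.062, 40) shift mm [-1.9  8.6 -0. ] rz -10.0
(np.float64(-27.3), np.float64(66.5), 0.062, 50) shift mm [-1.8  8.5 -0. ] rz -10.0
(np.float64(-22.0), np.float64(59.5), 0.062, 60) shift mm [-2.   8.6 -0. ] rz -10.0
(np.float64(-15.5), np.float64(53.6), 0.062, 70) shift mm [-1.9  8.6 -0. ] rz -10.0
(np.float64(-8.1), np.float64(48.9), 0.062, 80) shift mm [-1.9  8.6 -0. ] rz -10.0
(np.float64(-0.0), np.float64(45.6), 0.062, 90) shift mm [-1.8  8.5 -0. ] rz -10.0
```

Call:
jog_arm(series=[-0.0048,-0.035,0,0,0,0,-1,-0.0048,-0.035,0,0,0,0,-1,-0.0048,-0.035,0,0,0,0,-1,0,0,0.02,0,0,-6.7,-1,0,0,0.02,0,0,-6.7,-1,0,0,0.02,0,0,0,-1,0,0,0.02,0,0,0,-1,0,0,0,0,0,0,-1,0,0,0.01,0,0,0,-1,0,0,0.009,0,0,0,-1,0,0,0,0,0,0,-1,0,0,0,0,0,0,-1])

```text
time_s: 30.25
tool_pos: [0.4922, 0.0608, 0.0632]
orientation: [-180.0, 0.0, 24.9]
wrist_force: [0.4, 0.4, 0.0]
width: -0.0
finger_force: 0.0
```

```bash
python3 - <<'E'
from pv import *
plan([(-36.8,104,.062,13.3),(-35.2,97.2,.062,13.3)]);marks("scene",(("holddown_peg",.0725),))
E
```

```text
t 30.25 jig mm [-35.6 103.8] z 0.0632 yaw [-180.     0.    24.9] F jig [0.48 0.26] 0.01 q6 62.0
(-36.8, 104, 0.062, 13.3) shift mm [-1.1 -0.5  1.2] rz 0.0
(-35.2, 97.2, 0.062, 13.3) shift mm [-0.  7. -0.] rz 0.0
scene holddown_peg 0.74 [-37.1  83.8]
```

Push: 7 mm to contact, then arc rows (5° each), first half.

Call:
jog_arm(series=[-0.0005,0.003,0.0012,0,0,0,-1,-0.0005,0.003,0,0,0,0,-1,-0.0007,0.003,0,0,0,-3.4,-1,-0.0007,0.003,0,0,0,-3.3,-1,-0.0009,0.0043,0,0,0,-5,-1,-0.0009,0.0043,0,0,0,-5,-1,-0.0009,0.0043,0,0,0,-5,-1,-0.0009,0.0043,0,0,0,-5,-1])

```text
time_s: 31.02
tool_pos: [0.5025, 0.0332, 0.0621]
orientation: [-179.9, 0.1, 51.8]
wrist_force: [-1.9, 0.1, 1.3]
width: -0.0
finger_force: 1.0
```

```bash
python3 - <<'E'
from pv import *
where();[marks(c,(("holddown_peg",.0725),("post_top",.058))) for c in("wrist","scene","top")]
E
```

```text
t 31.02 jig mm [-31.1  74.7] z 0.0621 yaw [-1.799e+02  1.000e-01  5.180e+01] F jig [-1.81  0.5 ] 1.33 q6 32.0
wrist holddown_peg 0.57 [-21.5  63.4]
wrist post_top 0.46 [60.1 22.1]
scene holddown_peg 0.68 [-24.4  61.4]
scene post_top 0.62 [-25.3   4. ]
top post_top 0.81 [-24.9  -2.1]
```

Call:
jog_arm(series=[-0.0009,0.0043,0,0,0,-5,-1,-0.0009,0.0043,0,0,0,-5,-1,-0.0009,0.0043,0,0,0,-5,-1,-0.0009,0.0043,0,0,0,-5,-1,-0.0009,0.0043,0,0,0,-5,-1,-0.0009,0.0043,0,0,0,-5,-1,-0.0009,0.0043,0,0,0,-5,-1,-0.0009,0.0043,0,0,0,-5,-1,0,0,0,0,0,0,-1])

```text
time_s: 32.22
tool_pos: [0.5323, 0.0145, 0.0618]
orientation: [-180.0, 0.0, 91.6]
wrist_force: [-0.2, 0.8, -1.1]
width: 0.0005
finger_force: 0.1
```

```bash
python3 - <<'E'
from pv import *
plan([(0,45.6,.062,90)]);[marks(c,(("holddown_peg",.0725),("post_top",.058))) for c in("wrist","scene","top")]
E
```

```text
t 32.22 jig mm [-5.7 50.5] z 0.0618 yaw [-180.     0.    91.6] F jig [-0.06  0.83] -1.08 q6 -9.0
(0, 45.6, 0.062, 90) shift mm [-3.8  6.4 -0.2] rz -9.9
wrist holddown_peg 0.93 [ 7.5 45.8]
scene holddown_peg 0.72 [-0.9 49.6]
scene post_top 0.66 [-21.1   6.6]
top post_top 0.59 [-27.    0.5]
```

Call:
jog_arm(series=[-0.0019,0.0032,0,0,0,-5,-1,-0.0019,0.0032,0,0,0,-5,-1,0,0,0,0,0,0,-1])

```text
time_s: 32.92
tool_pos: [0.5387, 0.0115, 0.0618]
orientation: [-180.0, -0.0, 101.6]
wrist_force: [-1.5, 0.4, -0.0]
width: -0.0
finger_force: 0.2
```

Call:
jog_arm(series=[0,0.001,0,0,0,0,-1,0,0,0,0,0,0,-1])

```text
time_s: 33.08
tool_pos: [0.5396, 0.0117, 0.0618]
orientation: [-180.0, 0.0, 101.5]
wrist_force: [-1.6, -1.5, 0.2]
width: -0.0001
finger_force: 0.5
```

Call:
jog_arm(series=[0,0.001,0,0,0,0,-1,0,0,0,0,0,0,-1])

```text
time_s: 33.25
tool_pos: [0.54, 0.0117, 0.0618]
orientation: [-179.9, 0.0, 101.5]
wrist_force: [-2.6, -2.3, 0.5]
width: 0.0001
finger_force: 1.7
```

```bash
python3 - <<'E'
from pv import *
where();[marks(c,(("holddown_peg",.0725),)) for c in("wrist","scene")]
E
```

```text
t 33.25 jig mm [ 1.3 46.1] z 0.0618 yaw [-179.9    0.   101.5] F jig [-3.01 -1.78] 0.5 q6 -19.0
wrist holddown_peg 0.64 [15.8 44.5]
scene holddown_peg 0.64 [13.4 45.6]
```

Force is starting to rise near the stop, so I'm pressing a little more to confirm it is hard up.

Call:
jog_arm(series=[0,0.001,0,0,0,0,-1,0,0,0,0,0,0,-1])

```text
time_s: 33.62
tool_pos: [0.5402, 0.0118, 0.0617]
orientation: [-179.8, -0.0, 101.6]
wrist_force: [-6.5, -2.6, 3.0]
width: -0.0001
finger_force: 3.4
```

Call:
jog_arm(series=[0,0.001,0,0,0,0,-1,0,0,0,0,0,0,-1])

```text
time_s: 33.78
tool_pos: [0.5404, 0.0118, 0.0616]
orientation: [-179.7, -0.0, 101.6]
wrist_force: [-8.4, -4.1, 4.8]
width: 0.0002
finger_force: 4.5
```

Call:
jog_arm(series=[0,-0.003,0,0,0,0,-1,0,-0.009,0,0,0,0,-1,0,0,-0.03,0,0,0,-1,0,0,-0.035,0,0,0,-1,-0.024,-0.005,-0.035,0,0,7,-1,-0.024,-0.004,0,0,0,7,-1,0,0,0,0,0,7,-1,0,0,0,0,0,7,-1,0,0,0,0,0,7,-1,0,0,0,0,0,7,-1,0,0,0,0,0,7,-1,0,0,0,0,0,7,-1,0,0,0,0,0,7,-1,0,0,0,0,0,7,-1,0,0,0,0,0,7,-1,0,0,0,0,0,7,-1,0,0,0,0,0,6,-1,0,0,0,0,0,0,-1,0,0,0,0,0,0,-1])

```text
time_s: 35.37
tool_pos: [0.5294, -0.0381, 0.1614]
orientation: [180.0, -0.1, 11.7]
wrist_force: [0.4, -0.1, 0.6]
width: 0.0001
finger_force: 0.0
```

```bash
python3 hy.py; python3 sq.py; python3 - <<'E'
from pv import *
marks("wrist",(("holddown_peg",.0725),("holddown_pivot",.024)));marks("scene",(("holddown_peg",.0725),("bush",.024)))
E
```

```text
t 35.37 jig mm [-19.   -0.5] z 0.1614 yaw [ 1.80e+02 -1.00e-01  1.17e+01] F jig [ 0.41 -0.2 ] 0.63 q6 65.0
centre [17.1  0.8]
[array([  1.8, -25.4]), array([ 1.9, 26.8]), array([31.9, 26.9]), array([ 32. , -25.2])]
plate yaw 11.5
plate yaw 11.68
[(array([ 1.8, 26.8]), np.int32(128)), (array([  2. , -25.3]), np.int32(128)), (array([ 32. , -25.3]), np.int32(137)), (array([31.9, 26.9]), np.int32(141)), (array([17. ,  0.8]), np.int32(1026))]
plate yaw from row 11.672853320285691
plate yaw from row 11.626489676572819
bar yaw 11.67584795371709 face jig x 66.5 66.7 jig yaw 11.545315634794123
wrist holddown_peg 0.86 [17.1 45.8]
wrist holddown_pivot 0.7 [15.7 94.1]
scene holddown_peg 0.89 [-1.6 48.8]
scene holddown_peg 0.59 [-55.4 -74.9]
scene bush 0.68 [-116.   -73.3]
```

```bash
python3 - <<'E'
from pv import *
im=imaging.capture("wrist").astype(int);old=cv2.imread("pics/w4.png").astype(int)
for nm,I in(("old",old),("now",im)):
    for y in(-28,-14,0,14,28):
        u,v=proj("wrist",np.r_[q[:2]+Rj(q[2])@[.0665,(y+1)/1000],.036]).round().astype(int)
        print(nm,y,"R-B:",(I[v-6:v+9,u-1:u+2,2]-I[v-6:v+9,u-1:u+2,0]).mean(1).round().astype(int),"G:",I[v-6:v+9,u,1])
E
```

```text
old -28 R-B: [-20 -20 -20 -20 -20 -19 -20 -20 -19 -20 -20 -20 -20 -20 -20] G: [161 163 161 160 159 159 157 157 157 158 159 160 162 164 164]
old -14 R-B: [-20 -20 -20 -20 -20 -20 -19 -19 -20 -20 -20 -20 -20 -20 -20] G: [152 162 163 160 160 159 158 157 156 157 158 158 158 158 159]
old 0 R-B: [-18 -19 -20 -20 -20 -20 -20 -20 -19 -20 -20 -20 -20 -20 -20] G: [141 160 162 161 159 159 157 156 155 156 156 157 157 157 156]
old 14 R-B: [  9  -8 -18 -20 -19 -19 -19 -19 -19 -19 -20 -19 -19 -19 -20] G: [123 151 160 161 160 159 159 157 156 155 155 156 156 155 156]
old 28 R-B: [ 29  11 -10 -19 -20 -20 -20 -20 -20 -20 -20 -20 -20 -20 -19] G: [111 139 154 159 160 160 159 158 156 155 155 156 157 157 157]
now -28 R-B: [-17 -16 -17 -17 -15 -12 -15 -19 -20 -21 -20 -21 -20 -20 -19] G: [ 72  70  70  70  69  81 113 147 161 163 162 160 160 159 158]
now -14 R-B: [-17 -18 -18 -17 -15 -12 -15 -19 -20 -20 -20 -20 -20 -20 -19] G: [ 71  71  69  69  70  80 114 147 161 163 162 161 160 159 157]
now 0 R-B: [-17 -17 -17 -16 -14 -13 -15 -19 -20 -20 -20 -20 -20 -20 -19] G: [ 70  71  69  69  71  80 112 145 160 162 161 160 159 157 157]
now 14 R-B: [-17 -17 -17 -16 -15 -13 -15 -19 -20 -20 -20 -20 -20 -20 -20] G: [ 71  69  69  69  68  79 112 145 159 161 160 160 158 158 157]
now 28 R-B: [-18 -18 -18 -17 -15 -12 -15 -19 -19 -20 -20 -20 -20 -20 -19] G: [ 71  69  68  68  69  79 110 144 158 160 159 160 159 157 156]
```

The profile is the same across the whole flat with no deck showing in a gap, so the plate is flush. I'm handing in.

```bash
python3 -c "
from workcell import ctrl
print(ctrl.job_done())"
```

```text
the job is handed in; nothing more can be done
None
```

The job is handed in at about 36 s: the plate's flat sits flush against the bar (plate and bar yaw agree within 0.1°, no gap visible along the flat), bedded with about 5–6 N, and the hold-down arm is against its stop over the plate.

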